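# Push a brooch tray home through the dust flap

## Task

Take the wooden push stick and use it to push the little tray with the freshly glazed brooch through the spring flap into the plywood dust box, gently, until the tray is pressed home against the stop inside; touch neither tray nor brooch with anything else. Then draw the stick back out so that the flap closes behind the tray, and lay the stick flat on the worktop clear of the box and its runway. Leave the other things alone.

Things in the scene. Friction and masses are not known exactly. Their poses are not given: they have to be found in the camera images.
- dust_box: low plywood box fixed to the worktop, 175 long x 88 wide x 72 mm high, with a runway before its open front. Origin: on the worktop, on the middle line, in the plane of the closed flap. x points into the box (push direction), y across, z up. Its 4 mm floor board runs forward as the runway to x = -110 mm. Runway and opening: 64 mm wide inside; opening from z = 4 to 62 mm
- flap (a joint): thin, slippery white plastic dust flap, 58 mm wide, that hangs from a hinge along the top of the opening, 58 mm above the worktop, and reaches 51 mm down. 0 = closed (hanging straight down), grows as it swings into the box, to 1.45 rad. It does not swing outwards. A light spring closes it: opening it takes up to 1 N at its lower edge, and it drags lightly on what lies under it
- tray: small tray (wooden rims on a steel floor) 78 long (x) x 60 wide (y) x 17 mm high, 0.2 to 0.36 kg, floor 4 mm thick with 4 mm rims; standing on the runway in front of the flap, x pointing into the box. Origin: centre of its underside; its rear face is at x = -39 mm, its front face at +39 mm. Sliding takes 1 to 3 N
- brooch: flat glazed brooch, oval, 41 x 60 x 7 mm, lying loose in the tray below its rims. Origin: centre of its underside
- push_stick: wooden push stick lying flat on the worktop: a straight bar 18 mm wide (y) and 16 mm high with a raised grip block 60 long x 18 wide x 50 mm high at its rear end. x runs along the stick to its nose, which is rounded (half-round seen from the side, tip 8 mm above the underside). Origin: under the middle of the grip block; block x = -30 to 30 mm, nose tip x = 170 mm; 0.15 kg
- rib: bystander: wooden throwing rib, flat, 58 x 109 x 8 mm; origin centre of its underside
- cutter: bystander: small metal ring cutter, 47 mm across, 18 mm high; origin centre of its underside
- brooch_spare: bystander: another flat brooch, 48 x 71 x 7 mm, on the worktop; origin centre of its underside
- runway_end (a point): middle of the runway's front end: x = -110 mm, z = 4 mm (the board's top) in the dust_box frame, same axes. Guide strips 8 mm thick stand along both sides of the runway, up to z = 13 mm, leaving 64 mm between them. Kept low, its underside 2 to 4 mm above the board, the stick meets the tray's rear rim squarely and slips under the flap
- mouth (a point): middle of the box's open front on the floor board (x = 0, z = 4 mm in the dust_box frame, same axes). Inside is a rigid wooden depth stop, out of sight and set anew each time: its face, which the tray's front meets, stands 122 to 138 mm beyond this point. Feel for it by the rise of the push force; press the tray on it with 3 to 20 N
- cutter_big: bystander: larger metal ring cutter, 67 mm across, 22 mm high; origin centre of its underside
- kidney: bystander: flat rubber kidney scraper, 52 x 100 x 8 mm; origin centre of its underside
There are look-alikes about, which are no part of the job. What is shaped like the brooch but green is not meant.

How it is judged:
By the outcome, as a careful person would: the job done as asked, in the order asked, and still so for the second after the job is handed in, with the robot touching nothing.
It also fails if it takes over 58 s, if anything falls off the work surface, if the arm or the gripper's body presses on something with over 40 N, if the wrist force passes 120 N, or if a joint passes its speed limit or range.

## Robot

A 7-joint arm with a two-finger parallel gripper is mounted at the origin on a cart in front of the work surface, level with it; the furniture and walls round the work are solid. World frame = base frame: x ahead of the robot, y to its left, z up, the work surface at z = 0. Lengths are in m, angles in rad, forces in N, time in s.
With the tool pointing down it reaches from about 0.425 to 1.025 m from the base axis. Payload 9.4 kg.
Tool frame: the origin (TCP) lies between the finger pads; the fingertips stand ahead of it and the grasp point (between the pads) lies 5 mm behind it (arm.finger_overhang is the z of the fingertips in the tool frame, in m); z points along the fingers, y is the line along which they close (so a half turn about z gives the same grasp; the last joint's range is limited). The gripper opens to 93 mm and grips with 3 to 60 N. Pads are 15 mm wide; open, the fingers measure 128 mm over their backs; the gripper's body (75 mm by 188 mm) begins 65 mm behind the grasp point.
Start: joints at [1.216, 0.599, -0.003, 1.599, 0.002, 0.943, -0.08], TCP at [0.199, -0.697, 0.233] pointing down, gripper open.
Joint ranges: [-2.57, 2.57], [-0.35, 1.97], [-1.29, 1.29], [0.11, 2.56], [-1.05, 4.19], [0.11, 1.86], [-2.63, 2.63]. Speed limits (rad/s): [2.22, 2.22, 3.01, 3.01, 3.14, 3.14, 3.14].

## Interface

Orientations are given as a rotation vector (axis times angle).
In Python, from plant import arm, cams gives the robot as it stands.
- The arm moves only by the shell command python3 -m jog 'ROWS' [FORCE]. ROWS is JSON, a list of rows, each a list of 7 numbers: the shift along the tool's x, y, z in mm, then the turn, a rotation vector about the tool's x, y, z in degrees, then the opening, from 0 (shut) to 1 (fully open). A call has 1 to 20 rows; each row is the pose to reach, as a shift and turn from the pose commanded when the call began, along the tool's axes at that moment; what a row does not reach only later rows make up. A row lasts 1/8 s, in which the tool goes at most 62.5 mm and 10.7 degrees, less where a joint would pass 70% of its speed; a pose out of reach is approached as far as the arm can. A call with a gripper value outside its range is refused whole. The fingers move at their own pace and stop on an object; FORCE is the grip in N (left out, the last holds). Time passes only in rows, so rows that repeat a pose let the fingers close. It gives the time, the measured TCP pose, the force, the opening and the grip force at its end, in the units of the state.
- arm.get_obs(): the state, without advancing time (a new reading comes with each control period).
- cams.capture(name): name is "scene" or "top" or "wrist"; returns (picture, depth): 480x640x3 uint8, red, green, blue; 480x640 float32, m along the optical axis (not along the pixel's ray), 0 where there is no reading.
- cams.camera_info(name): a dict with "camera_matrix" (3x3 intrinsics, pixels), "R" (3x3) and "t" (3): a world point X has camera coordinates R X + t. Camera axes: x right, y down, z forward; pixel columns grow to the right and rows downward; lengths in m; the calibration is good to about 2 mm. The wrist camera is an equidistant fisheye: a pixel r from the principal point sees the ray r / f radians off the axis. A picture is of the moment at which its call begins: read the wrist's pose just before it. camera_info takes no time and is no camera call; for the wrist camera it gives the pose at the moment of the call.
- arm.hand_in(): hands the job in; it is judged then, once.
The state is a dict: "clock": time; "joints": joint angles; "joint_velocities": joint speeds; "joint_efforts": joint torques, N m; "ee_pos": TCP position; "tool_rot": TCP orientation; "ft_force": force on the tool from outside, world axes, zero at the start; "ft_torque": the same for the moment, N m; "finger_gap": opening from 0.0 (shut) to 1.0 (fully open); "gripper_force": force on a finger pad.
Only numpy, scipy, OpenCV 4.12 (cv2) and the standard library are available. Lean on these libraries where they do the work, as an engineer would, in place of code of your own. Each camera call takes 0.05 s, during which the arm holds its last target. There are 200 camera calls.

## Working session

There is one attempt and no reset: what is moved stays moved. The work goes in short steps, Python scripts to look and compute and a shell command to move; the robot and the scene stay as the last step left them, time stands still between calls to the robot, and variables do not carry over. Pictures are saved under pics/ and viewed, at most 10 in all, crops included, and the job is handed in when it is done.

```bash
mkdir -p pics; cat > h.py <<'E'
import numpy as np,cv2
from plant import arm,cams
def cap(n,f):
    info=cams.camera_info(n); im,d=cams.capture(n); cv2.imwrite('pics/'+f+'.png',im[:,:,::-1]); np.savez('pics/'+f,im=im,d=d,K=info['camera_matrix'],R=info['R'],t=info['t']); return im,d,info
def pt(f,u,v,z=None):
    """pinhole: world point at plane z or by depth"""
    s=np.load('pics/'+f+'.npz');K,R,t=s['K'],s['R'],s['t']
    r=np.linalg.inv(K)@[u,v,1]; C=-R.T@t; w=R.T@r
    k=s['d'][int(round(v)),int(round(u))] if z is None else (z-C[2])/w[2]
    return C+k*w
E
python3 - <<'E'
from h import *
for n in ('top','scene'):
    i=cap(n,n+'1')[2]; print(n,i['camera_matrix'],-i['R'].T@i['t'],i['R'])
print(arm.get_obs(), arm.finger_overhang)
E
```

```text
top [[515.6662231    0.         326.69087196]
 [  0.         515.6662231  248.68491275]
 [  0.           0.           1.        ]] [ 0.44277201 -0.02526993  1.08771128] [[-0.02752915 -0.99949645 -0.01577947]
 [-0.99329482  0.02912464 -0.11188013]
 [ 0.11228337  0.0125937  -0.99359642]]
scene [[624.71720125   0.         321.90562605]
 [  0.         624.71720125 236.43247365]
 [  0.           0.           1.        ]] [-0.14887493  0.79905144  0.76552116] [[-0.75660078 -0.65379935  0.01008329]
 [-0.36774582  0.41271703 -0.83332327]
 [ 0.54066466 -0.63420112 -0.552694  ]]
{'clock': 0.1, 'joints': array([ 1.21628857,  0.60003235, -0.0025232 ,  1.60005456,  0.00182927,
        0.94286831, -0.07976139]), 'joint_velocities': array([-8.08447200e-04, -1.69052612e-03,  1.95480833e-03, -1.42473261e-03,
        6.15160408e-06,  2.56347903e-03, -1.11173165e-03]), 'joint_efforts': array([ 5.05707765e-03, -7.66559672e+01,  1.50189210e+00, -2.52938390e+01,
       -5.23501018e-02,  1.35962170e-02,  4.63190736e-05]), 'ee_pos': array([ 0.19868661, -0.69681744,  0.23185415]), 'tool_rot': array([-3.11000914e+00, -4.34947111e-01,  5.46366629e-04]), 'ft_force': array([ 0.29658181,  0.49641674, -0.18843822]), 'ft_torque': array([ 0.01449854, -0.04908437, -0.01354379]), 'gripper_force': 0.0, 'finger_gap': 0.9988230972099579} 0.014
```

View pics/top1.png

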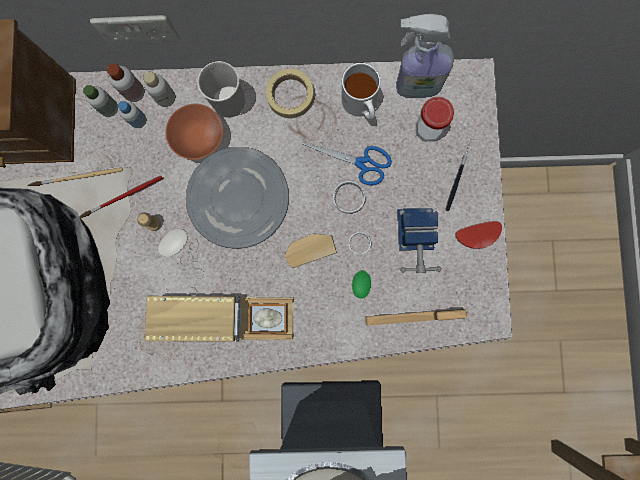

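View pics/scene1.png

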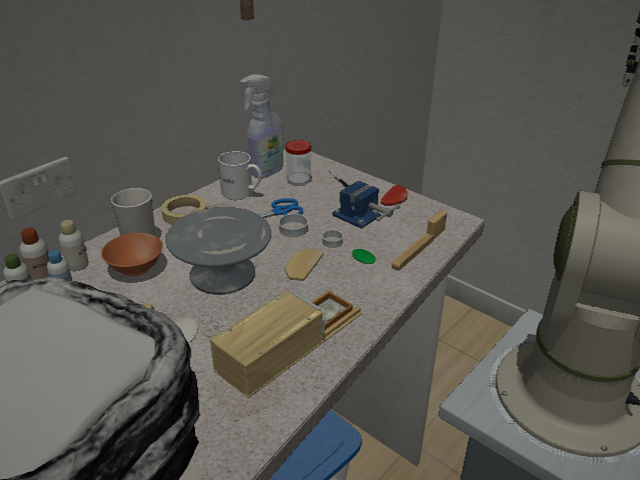

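The top view shows the box at (146–237, 297–342), with the tray at (268,318) in front of the flap. The stick's nose is at (366,320) and its grip block at (450,315). The scene view agrees, so the push direction is image-left, about world +y.

```bash
python3 - <<'E'
from h import *
im=np.load('pics/top1.npz')['im']
c=cv2.resize(im[285:355,135:305],None,fx=4.7,fy=4.7,interpolation=cv2.INTER_CUBIC)
c2=cv2.resize(im[300:335,355:475],None,fx=6.6,fy=6.6,interpolation=cv2.INTER_CUBIC)
c2=cv2.copyMakeBorder(c2,0,0,0,max(0,c.shape[1]-c2.shape[1]),cv2.BORDER_CONSTANT)[:,:c.shape[1]]
cv2.imwrite('pics/crop1.png',np.vstack([c,c2])[:,:,::-1]); print(c.shape,c2.shape)
for n,u,v,z in [('runR',293,297,.013),('runR2',293,340,.013),('boxNear',146,297,.072),('boxNear2',146,342,.072),('boxF',237,297,.072),('boxF2',237,342,.072),('tray',268,318,.017),('nose',366,321,.016),('gripc',450,315,.05)]:
    print(n,pt('top1',u,v,z).round(4),pt('top1',u,v).round(4))
E
```

```text
(329, 799, 3) (231, 799, 3)
runR [0.4653 0.0611 0.013 ] [ 0.4656  0.0623 -0.0019]
runR2 [0.3772 0.0629 0.013 ] [ 0.3761  0.0643 -0.0038]
boxNear [0.4721 0.3466 0.072 ] [0.4722 0.3478 0.0687]
boxNear2 [0.3845 0.3455 0.072 ] [0.3804 0.3716 0.0005]
boxF [0.4671 0.1666 0.072 ] [0.4676 0.1703 0.0523]
boxF2 [0.3798 0.1673 0.072 ] [ 0.3751  0.1816 -0.0033]
tray [0.4235 0.1133 0.017 ] [0.4235 0.1135 0.0155]
nose [ 0.4119 -0.0884  0.016 ] [ 0.4118 -0.0886  0.0122]
gripc [ 0.4202 -0.2536  0.05  ] [ 0.4202 -0.2535  0.0507]
```

View pics/crop1.png

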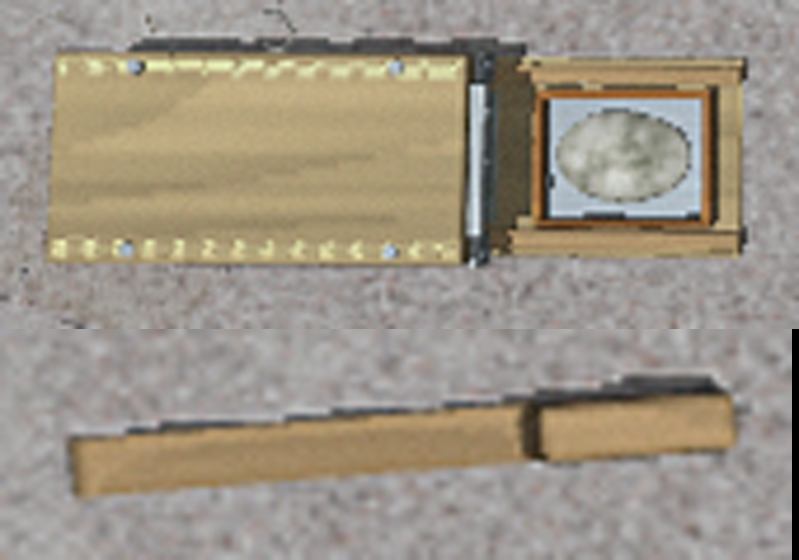

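The crop shows clear edges. The runway's end corners are at top-view px (293.5,297.8) and (292.9,339). The roof corners are (146.7,296.3), (145.6,341), (234.4,296.3) and (233.3,341.2). On the stick, the nose corners are (365.6,316.4) and (366.5,325.3), and the block's top rear corners are (466.7,309.7) and (466.4,317.7).

```bash
python3 - <<'E'
from h import *
P=lambda u,v,z:pt('top1',u,v,z)[:2]
bk=(P(146.7,296.3,.072)+P(145.6,341,.072))/2; fr=(P(234.4,296.3,.072)+P(233.3,341.2,.072))/2
rw=(P(293.5,297.8,.013)+P(292.9,339,.013))/2
print('bk,fr,rw',bk,fr,rw)
A=lambda d:np.degrees(np.arctan2(d[1],d[0]))
print('angles',A(bk-fr),A(bk-rw),np.linalg.norm(bk-rw),'roof edges',A(P(146.7,296.3,.072)-P(234.4,296.3,.072)),A(P(145.6,341,.072)-P(233.3,341.2,.072)), 'strip',A(P(247,297.5,.013)-P(293.5,297.8,.013)))
nose=(P(365.6,316.4,.010)+P(366.5,325.3,.010))/2; bf=(P(436,311,.05)+P(436,319.8,.05))/2; br=(P(466.7,309.7,.05)+P(466.4,317.7,.05))/2
print('stick nose',nose,'bf',bf,'br',br,A(nose-br),A(bf-br),np.linalg.norm(nose-br),np.linalg.norm(bf-br))
tr=[P(250,304,.017),P(287,304,.017),P(287,333,.017),P(249.5,333,.017)];print(tr)
# depth based: block top
s=np.load('pics/top1.npz');pts=np.array([pt('top1',u,v) for u in range(430,475) for v in range(303,325)])
b=pts[pts[:,2]>.045]; m=b.mean(0);print('block',len(b),m, cv2.minAreaRect((b[:,:2]*1000).astype(np.float32)))
pts=np.array([pt('top1',u,v) for u in range(140,245) for v in range(290,350)]); b=pts[pts[:,2]>.066];print('roof',b.mean(0),cv2.minAreaRect((b[:,:2]*1000).astype(np.float32)))
E
```

```text
bk,fr,rw [0.42997433 0.34575963] [0.42508814 0.17312962] [0.42139798 0.06158511]
angles 88.37870884440407 88.27134528921337 0.284303911497896 roof edges 88.40416785236302 88.35300474525609 strip 88.03917735222412
stick nose [ 0.41203753 -0.08885617] bf [ 0.42014547 -0.2258613 ] br [ 0.42184212 -0.2865672 ] 92.83900117087599 91.60092526106655 0.19795398536652006 0.06072960586591702
[array([0.45326048, 0.15014716]), array([0.45114295, 0.0734977 ]), array([0.39191174, 0.07461803]), array([0.39397722, 0.15182157])]
block 263 [ 0.42165133 -0.25401903  0.06116872] ((426.5717468261719, -155.70721435546875), (262.06512451171875, 20.66988182067871), 87.42990112304688)
roof [0.42847805 0.25625076 0.07802334] ((425.1085510253906, 162.24510192871094), (373.8960266113281, 87.8062973022461), 88.39818572998047)
```

Estimates: box axis at 88.3°, mouth at about (0.4247, 0.1715), stick origin at about (0.421, -0.256) with its axis at about 92.5°. First I move above the stick. Then I test the reach along the runway line (radius about 0.42) with the gripper empty.

```bash
python3 -m jog '[[334,-363,90,0,0,-76.6,1],[334,-363,90,0,0,-76.6,1],[334,-363,90,0,0,-76.6,1],[334,-363,90,0,0,-76.6,1],[334,-363,90,0,0,-76.6,1],[334,-363,90,0,0,-76.6,1],[334,-363,90,0,0,-76.6,1],[334,-363,90,0,0,-76.6,1],[334,-363,90,0,0,-76.6,1],[334,-363,90,0,0,-76.6,1],[334,-363,90,0,0,-76.6,1],[334,-363,90,0,0,-76.6,1]]'; python3 - <<'E'
from h import *
i=cap('wrist','w1')[2]; print(i['camera_matrix'],i['R'],-i['R'].T@i['t']); o=arm.get_obs(); print(o['joints'],o['clock'])
E
```

```text
clock: 1.6
ee_pos: [0.4198, -0.2579, 0.1427]
tool_rot: [2.175, 2.266, -0.001]
ft_force: [-0.4, -0.1, 0.3]
finger_gap: 1.004
gripper_force: 0.0
[[371.64829954   0.         323.63037656]
 [  0.         371.64829954 241.68342763]
 [  0.           0.           1.        ]] [[ 9.99130444e-01  4.16853333e-02 -8.30035419e-04]
 [ 4.04486842e-02 -9.64277233e-01  2.61788696e-01]
 [ 1.01123648e-02 -2.61594630e-01 -9.65124857e-01]] [ 0.41742047 -0.18424263  0.294974  ]
[ 0.6829479   0.48051806 -0.34101022  2.19298404  0.32067237  0.51389578
  0.13801066] 1.65
```

View pics/w1.png

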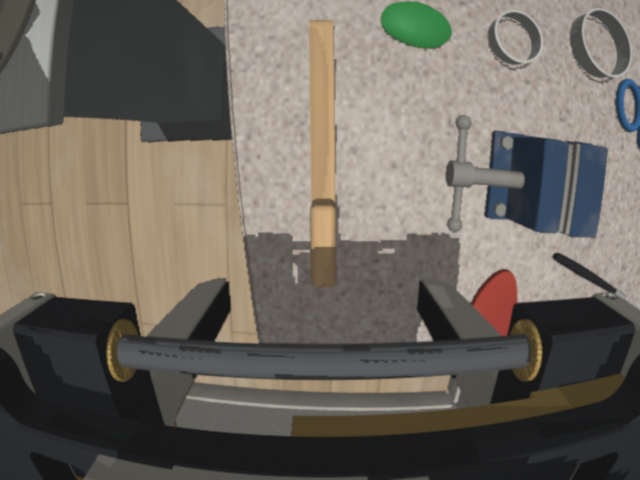

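The wrist view shows the stick straight between the fingers, with its nose at (322,22) and the block top at about (323,203–285). Nothing is in the way. Next is the reach test, plus refining the stick pose from this view.

```bash
cat >> h.py <<'E'
def wpt(f,u,v,z):
    s=np.load('pics/'+f+'.npz');K,R,t=s['K'],s['R'],s['t']
    x,y=(u-K[0,2])/K[0,0],(v-K[1,2])/K[1,1]; r=np.hypot(x,y)
    ray=np.array([x/r*np.sin(r),y/r*np.sin(r),np.cos(r)]) if r>0 else np.array([0,0,1.])
    C=-R.T@t; w=R.T@ray; return C+(z-C[2])/w[2]*w
E
python3 -m jog '[[248,10,0,0,0,4,1],[248,10,0,0,0,4,1],[248,10,0,0,0,4,1],[248,10,0,0,0,4,1],[248,10,40,0,0,4,1],[248,10,109,0,0,4,1],[248,10,109,0,0,4,1],[248,10,109,0,0,4,1],[248,10,109,0,0,4,1]]'; python3 - <<'E'
from h import *
print(arm.get_obs()['joints'])
a=(wpt('w1',310,21,.012)+wpt('w1',334,21,.012))/2; b=(wpt('w1',312.5,204,.05)+wpt('w1',335.5,204,.05))/2; c=(wpt('w1',311.5,270,.05)+wpt('w1',336,270,.05))/2
print(a,b,c,np.degrees(np.arctan2(*(a-c)[1::-1])), np.linalg.norm(a-b))
E
```

```text
clock: 2.78
ee_pos: [0.4201, -0.0086, 0.0343]
tool_rot: [2.251, 2.191, 0.002]
ft_force: [-0.2, -0.1, 0.0]
finger_gap: 0.999
gripper_force: 0.0
[-0.01606879  0.64293042 -0.14122947  2.42948269  0.86171872  0.11087472
 -1.01507563]
[ 0.41192059 -0.08774104  0.012     ] [ 0.41914775 -0.22460647  0.05      ] [ 0.42092555 -0.2711302   0.05      ] 92.81113620342292 0.1422264995539504
```

The reach is achieved, but joint 6 sits right at its 0.11 limit. I'll try a 10° backward pitch of the hand, in the plane of the pads, for margin.

```bash
python3 -m jog '[[0,0,-5,0,10,0,1],[0,0,-5,0,10,0,1],[0,0,-5,0,10,0,1],[0,0,-5,0,10,0,1]]'; python3 - <<'E'
from h import *
print(arm.get_obs()['joints'])
E
```

```text
clock: 3.28
ee_pos: [0.42, -0.0085, 0.0392]
tool_rot: [-2.161, -2.104, -0.189]
ft_force: [-0.5, -0.0, -0.9]
finger_gap: 1.003
gripper_force: 0.0
[ 0.33798519  0.67339658 -0.45952569  2.40734969  0.81433903  0.14801912
 -0.86434511]
```

```bash
python3 -m jog '[[7,0,-40,0,0,0,1],[14,0,-80,0,0,0,0.6],[-229,7.7,-123,0.76,0,-4.28,0.6],[-229,7.7,-123,0.76,0,-4.28,0.6],[-229,7.7,-123,0.76,0,-4.28,0.6],[-229,7.7,-123,0.76,0,-4.28,0.6],[-229,7.7,-123,0.76,0,-4.28,0.6],[-229,7.7,-123,0.76,0,-4.28,0.6]]'
```

```text
clock: 4.28
ee_pos: [0.4214, -0.2532, 0.1199]
tool_rot: [-2.071, -2.183, -0.18]
ft_force: [-0.7, 0.7, -0.7]
finger_gap: 0.6
gripper_force: 0.0
```

```bash
python3 -m jog '[[-8,0,48,0,0,0,0.6],[-14,0,80,0,0,0,0.6],[-18,0,95.5,0,0,0,0.6],[-18,0,95.5,0,0,0,0.6],[-18,0,95.5,0,0,0,0.6],[-18,0,95.5,0,0,0,0.1],[-18,0,95.5,0,0,0,0.1],[-18,0,95.5,0,0,0,0.1],[-18,0,95.5,0,0,0,0.1],[-18,0,95.5,0,0,0,0.1],[-18,0,95.5,0,0,0,0.1]]' 60
```

```text
clock: 5.65
ee_pos: [0.4207, -0.2566, 0.0228]
tool_rot: [-2.075, -2.18, -0.181]
ft_force: [-1.4, -0.3, 3.3]
finger_gap: 0.192
gripper_force: 60.0
```

```bash
python3 -m jog '[[1.3,0,-7.4,0,0,0,0.1],[2.6,0,-14.8,0,0,0,0.1],[35,0.5,-9,-0.2,0,1.1,0.1],[68,1,-3,-0.39,0,2.2,0.1],[101,1.4,3,-0.58,0,3.3,0.1],[135,1.8,8.6,-0.78,0,4.43,0.1],[135,1.8,8.6,-0.78,0,4.43,0.1],[135,1.8,8.6,-0.78,0,4.43,0.1]]'; python3 - <<'E'
from h import *
cap('wrist','w2');cap('scene','s2')
w=cv2.imread('pics/w2.png')[0:240,150:550]; s=cv2.imread('pics/s2.png')
cv2.imwrite('pics/v2.png',np.vstack([cv2.resize(w,None,fx=1.6,fy=1.6),cv2.resize(s[180:330,240:480],(640,216*640//640))])[:600])
E
```

```text
clock: 6.65
ee_pos: [0.4162, -0.1226, 0.038]
tool_rot: [-2.161, -2.102, -0.188]
ft_force: [-0.0, 0.2, -1.3]
finger_gap: 0.19
gripper_force: 60.0
```

View pics/v2.png

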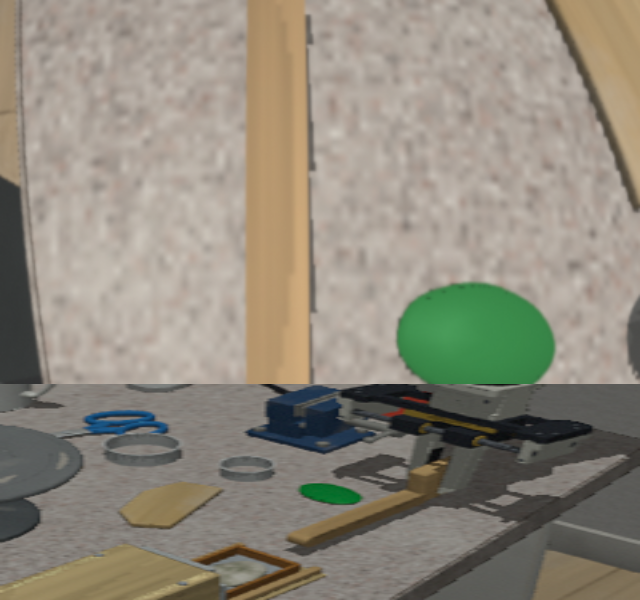

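The wrist view no longer reaches the nose, but the scene crop shows the held stick level and pointing at the runway. I'll check the nose against the runway in the top view.

```bash
python3 - <<'E'
from h import *
cap('top','t2')
a=cv2.resize(cv2.imread('pics/t2.png')[290:350,225:365],None,fx=5,fy=5,interpolation=cv2.INTER_CUBIC)
b=cv2.resize(cv2.imread('pics/s2.png')[260:350,300:440],None,fx=3.3,fy=3.3,interpolation=cv2.INTER_CUBIC)
b=cv2.copyMakeBorder(b,0,0,0,700-b.shape[1],cv2.BORDER_CONSTANT)
cv2.imwrite('pics/v3.png',np.vstack([a,b])[:600])
E
```

```text
(no output)
```

View pics/v3.png

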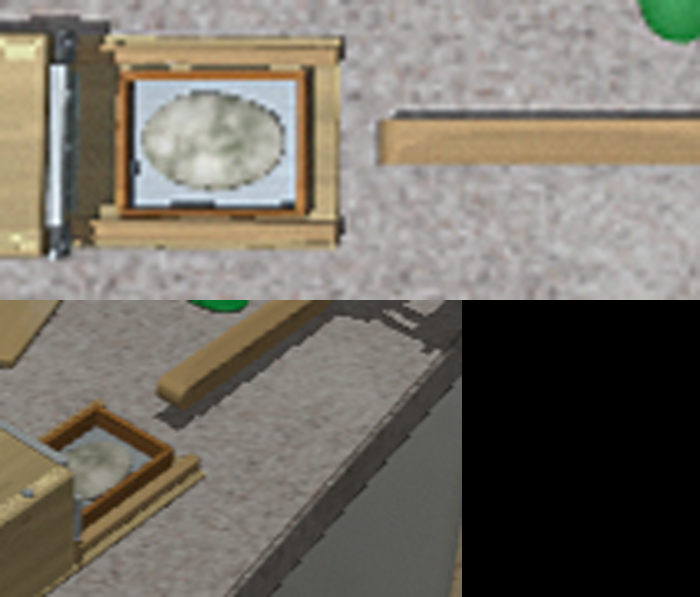

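```bash
python3 - <<'E'
from h import *
P=lambda u,v,z:pt('t2',u,v,z)
O=np.array([.4214,.0616]);d=np.array([.0297,.9996]);l=np.array([.9996,-.0297])
def B(n,*ps):
    p=np.mean([P(*q) for q in ps],0)[:2]-O; print(n,'along %.1f lat %.1f'%(1000*p@d-110,1000*p@l))
B('runend',(293.5,297.6,.013),(293.3,339.4,.013))
B('nose',(300.6,314,.024),(300.6,322.8,.024))
B('stick top @350',(350,313.8,.031),(350,322.7,.031))
B('trayrear',(287.3,304,.017),(287.3,332.5,.017)); B('trayfront',(248.5,304.2,.017),(248.5,333,.017))
for u in (302,310,330,350): print(u,P(u,318,None)) 
print(arm.get_obs()['joints'])
E
```

```text
runend along -110.4 lat -0.2
nose along -126.1 lat 0.1
stick top @350 along -226.9 lat 0.8
trayrear along -98.2 lat 0.3
trayfront along -18.0 lat -0.6
302 [0.4218808  0.04224879 0.03046414]
310 [0.42146625 0.02590283 0.0318652 ]
330 [ 0.42031626 -0.01468249  0.02972903]
350 [ 0.41928269 -0.05523019  0.03296097]
[ 0.73391575  0.73039389 -0.65748075  2.33524399  0.85576275  0.33168322
 -0.65705811]
```

The nose is on the centre line (within 1 mm), level, 28 mm behind the tray. I'll lower it to 7 mm and approach.

```bash
python3 -m jog '[[-0.7,0,4,0,0,0,0.1],[-1.4,0,7.9,0,0,0,0.1],[3.5,0,8.7,0,0,0,0.1],[8.4,0,9.6,0,0,0,0.1],[13.3,0,10.5,0,0,0,0.1],[18.3,0,11.4,0,0,0,0.1],[18.3,0,11.4,0,0,0,0.1]]'
```

```text
clock: 7.68
ee_pos: [0.4166, -0.1016, 0.0298]
tool_rot: [-2.16, -2.102, -0.189]
ft_force: [-0.1, -0.4, -1.9]
finger_gap: 0.189
gripper_force: 60.0
```

```bash
python3 -m jog '[[3,0,0.5,0,0,0,0.1],[5,0,0.9,0,0,0,0.1],[6.9,0,1.2,0,0,0,0.1],[8.4,0,1.5,0,0,0,0.1],[9.9,0,1.7,0,0,0,0.1],[11.8,0,2.1,0,0,0,0.1],[14.8,0,2.6,0,0,0,0.1],[17.7,0,3.1,0,0,0,0.1],[20.7,0,3.6,0,0,0,0.1],[23.6,0,4.2,0,0,0,0.1],[26.6,0,4.7,0,0,0,0.1],[29.5,0,5.2,0,0,0,0.1],[32.5,0,5.7,0,0,0,0.1],[35.5,0,6.3,0,0,0,0.1],[38.4,0,6.8,0,0,0,0.1],[41.4,0,7.3,0,0,0,0.1],[44.3,0,7.8,0,0,0,0.1],[47.3,0,8.3,0,0,0,0.1],[50.2,0,8.9,0,0,0,0.1],[53.2,0,9.4,0,0,0,0.1]]'; python3 - <<'E'
from h import *
cap('top','t3');print(arm.get_obs()['joints'])
cv2.imwrite('pics/t3c.png',cv2.resize(cv2.imread('pics/t3.png')[285:355,135:305],None,fx=4.7,fy=4.7,interpolation=cv2.INTER_CUBIC))
E
```

```text
clock: 10.18
ee_pos: [0.4181, -0.048, 0.0297]
tool_rot: [-2.162, -2.101, -0.189]
ft_force: [0.8, -3.2, -1.0]
finger_gap: 0.192
gripper_force: 60.0
[ 0.46657724  0.70722806 -0.51275355  2.39434188  0.92839589  0.18729597
 -0.88717803]
```

View pics/t3c.png

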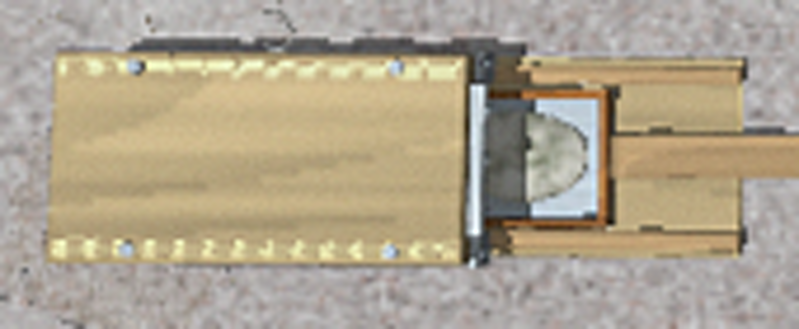

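The tray is square and entering under the flap, with a push force of about 3 N. I'll advance 80 mm, still at least 14 mm short of the stop.

```bash
python3 -m jog '[[3.9,0,0.7,0,0,0,0.1],[7.9,0,1.4,0,0,0,0.1],[11.8,0,2.1,0,0,0,0.1],[15.8,0,2.8,0,0,0,0.1],[19.7,0,3.5,0,0,0,0.1],[23.6,0,4.2,0,0,0,0.1],[27.6,0,4.9,0,0,0,0.1],[31.5,0,5.6,0,0,0,0.1],[35.5,0,6.3,0,0,0,0.1],[39.4,0,6.9,0,0,0,0.1],[43.3,0,7.6,0,0,0,0.1],[47.3,0,8.3,0,0,0,0.1],[51.2,0,9,0,0,0,0.1],[55.2,0,9.7,0,0,0,0.1],[59.1,0,10.4,0,0,0,0.1],[63,0,11.1,0,0,0,0.1],[67,0,11.8,0,0,0,0.1],[70.9,0,12.5,0,0,0,0.1],[74.9,0,13.2,0,0,0,0.1],[78.8,0,13.9,0,0,0,0.1]]'; python3 -c "
from h import *
print(arm.get_obs()['joints'])"
```

```text
clock: 12.72
ee_pos: [0.4204, 0.0322, 0.0297]
tool_rot: [-2.161, -2.101, -0.189]
ft_force: [0.2, -3.0, -1.2]
finger_gap: 0.192
gripper_force: 60.0
[ 0.2299218   0.69295515 -0.44409862  2.41971057  1.1091886   0.11772554
 -1.25094198]
```

Joint 6 is close to its lower limit again. A 4° roll about the stick's own axis, with the hand leaning outward, gives margin without changing the push, so I'll blend it in and advance slowly.

```bash
python3 -m jog '[[0,0.3,0,1.3,0,0.23,0.1],[0,0.6,0,2.6,0,0.46,0.1],[0,1,0,3.94,0,0.69,0.1],[2,1,0.35,3.94,0,0.69,0.1],[3.9,1,0.7,3.94,0,0.69,0.1],[5.9,1,1,3.94,0,0.69,0.1],[7.9,1,1.4,3.94,0,0.69,0.1],[9.9,1,1.7,3.94,0,0.69,0.1]]'; python3 -c "
from h import *
print(arm.get_obs()['joints'])"
```

```text
clock: 13.72
ee_pos: [0.4215, 0.0421, 0.0298]
tool_rot: [-2.134, -2.063, -0.113]
ft_force: [0.5, -3.8, -1.5]
finger_gap: 0.191
gripper_force: 60.0
[ 0.36103285  0.74981724 -0.66669973  2.35830991  0.94103742  0.31185174
 -1.12506772]
```

```bash
python3 -m jog '[[1,0,0.2,0,0,0,0.1],[2,0,0.35,0,0,0,0.1],[3,0,0.5,0,0,0,0.1],[3.9,0,0.7,0,0,0,0.1]]'; python3 -m jog '[[1,0,0.2,0,0,0,0.1],[2,0,0.35,0,0,0,0.1],[3,0,0.5,0,0,0,0.1]]';python3 -m jog '[[1,0,0.2,0,0,0,0.1],[2,0,0.35,0,0,0,0.1]]'
```

```text
clock: 14.22
ee_pos: [0.4217, 0.0459, 0.0297]
tool_rot: [-2.135, -2.062, -0.114]
ft_force: [-0.1, -1.9, -1.2]
finger_gap: 0.191
gripper_force: 60.0
clock: 14.6
ee_pos: [0.4218, 0.049, 0.0297]
tool_rot: [-2.134, -2.062, -0.114]
ft_force: [0.5, -2.3, -2.7]
finger_gap: 0.189
gripper_force: 60.0
clock: 14.85
ee_pos: [0.4219, 0.051, 0.0297]
tool_rot: [-2.135, -2.062, -0.114]
ft_force: [-1.2, -2.3, -1.5]
finger_gap: 0.188
gripper_force: 60.0
```

```bash
python3 -m jog '[[1,0,0.2,0,0,0,0.1],[2,0,0.35,0,0,0,0.1]]';python3 -m jog '[[1,0,0.2,0,0,0,0.1],[2,0,0.35,0,0,0,0.1]]'
```

```text
clock: 15.1
ee_pos: [0.422, 0.053, 0.0298]
tool_rot: [-2.135, -2.062, -0.114]
ft_force: [1.3, -3.1, -2.0]
finger_gap: 0.189
gripper_force: 60.0
clock: 15.35
ee_pos: [0.4217, 0.0532, 0.0296]
tool_rot: [-2.137, -2.062, -0.11]
ft_force: [0.5, -13.6, 4.7]
finger_gap: 0.19
gripper_force: 60.0
```

```bash
python3 -m jog '[[1,0,0.2,0,0,0,0.1],[1,0,0.2,0,0,0,0.1]]'
```

```text
clock: 15.6
ee_pos: [0.4215, 0.0532, 0.0296]
tool_rot: [-2.139, -2.062, -0.108]
ft_force: [0.3, -14.5, 6.4]
finger_gap: 0.189
gripper_force: 60.0
```

The force rose to 14 N with the motion halted, so the tray is home (about 11 N on the stop). Now I withdraw straight back.

```bash
python3 -m jog '[[-2,0,-0.35,0,0,0,0.1],[-4,0,-0.7,0,0,0,0.1],[-6,0,-1,0,0,0,0.1],[-9,0,-1.6,0,0,0,0.1],[-13,0,-2.3,0,0,0,0.1],[-18,0,-3.2,0,0,0,0.1]]'; python3 -c "
from h import *
print(arm.get_obs()['joints'],pt)"
```

```text
clock: 16.35
ee_pos: [0.4215, 0.0374, 0.0298]
tool_rot: [-2.134, -2.062, -0.114]
ft_force: [-0.8, -0.6, -2.6]
finger_gap: 0.19
gripper_force: 60.0
[ 0.3741798   0.75099596 -0.6703735   2.35779577  0.93984873  0.31561578
 -1.11405152] <function pt at 0x7f0091defba0>
```

```bash
python3 -m jog '[[-8,0,-1.4,0,0,0,0.1],[-16,0,-2.8,0,0,0,0.1],[-24,0,-4.2,0,0,0,0.1],[-32,0,-5.6,0,0,0,0.1],[-40,0,-7.1,0,0,0,0.1],[-48,0,-8.5,0,0,0,0.1],[-56,0,-9.9,0,0,0,0.1],[-64,0,-11.3,0,0,0,0.1],[-72,0,-12.7,0,0,0,0.1],[-80,0,-14.1,0,0,0,0.1],[-88,0,-15.5,0,0,0,0.1],[-96,0,-16.9,0,0,0,0.1],[-104,0,-18.3,0,0,0,0.1],[-112,0,-19.7,0,0,0,0.1],[-120,0,-21.2,0,0,0,0.1],[-128,0,-22.6,0,0,0,0.1],[-136,0,-24,0,0,0,0.1],[-144,0,-25.4,0,0,0,0.1],[-152,0,-26.8,0,0,0,0.1],[-160,0,-28.2,0,0,0,0.1]]'; python3 - <<'E'
from h import *
cap('top','t4');cap('scene','s4')
a=cv2.resize(cv2.imread('pics/t4.png')[285:355,135:335],None,fx=3.5,fy=3.5,interpolation=cv2.INTER_CUBIC)
b=cv2.resize(cv2.imread('pics/s4.png')[210:360,220:460],None,fx=2.2,fy=2.2,interpolation=cv2.INTER_CUBIC)
b=cv2.copyMakeBorder(b,0,0,0,700-b.shape[1],cv2.BORDER_CONSTANT)
cv2.imwrite('pics/v4.png',np.vstack([a,b]))
E
```

```text
clock: 18.85
ee_pos: [0.4169, -0.1252, 0.0297]
tool_rot: [-2.134, -2.062, -0.114]
ft_force: [0.4, -0.7, -0.2]
finger_gap: 0.189
gripper_force: 60.0
```

View pics/v4.png

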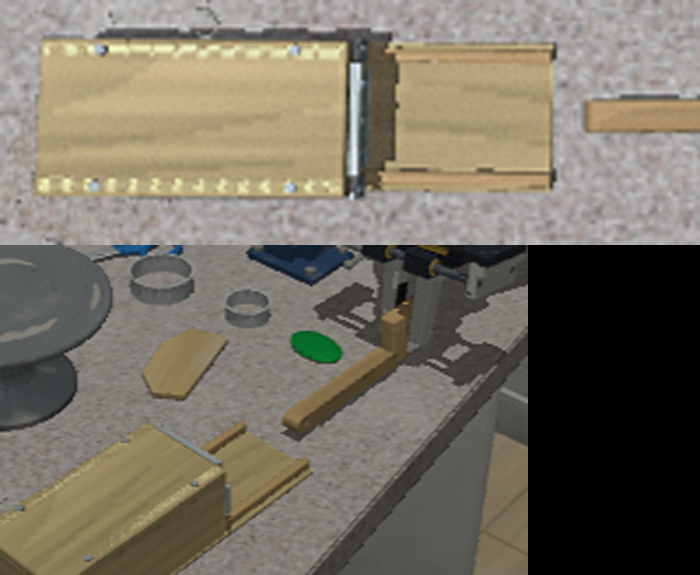

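The tray is inside and the flap hangs closed, with the runway empty. The stick is level and free of it. I'll take it back to its clear spot and undo the roll.

```bash
python3 -m jog '[[-20,1,-3.6,-0.6,0,-0.1,0.1],[-42,2,-7.6,-1.2,0,-0.2,0.1],[-64,3.5,-11.6,-1.9,0,-0.34,0.1],[-86,4.7,-15.6,-2.6,0,-0.46,0.1],[-108,6,-19.6,-3.3,0,-0.58,0.1],[-129,7,-23.3,-3.94,0,-0.69,0.1],[-129,7,-23.3,-3.94,0,-0.69,0.1],[-129,7,-23.3,-3.94,0,-0.69,0.1]]'
```

```text
clock: 19.95
ee_pos: [0.4203, -0.255, 0.0299]
tool_rot: [-2.161, -2.101, -0.19]
ft_force: [0.4, -0.6, -1.5]
finger_gap: 0.192
gripper_force: 60.0
```

```bash
python3 -m jog '[[-0.3,0,2,0,0,0,0.1],[-0.7,0,4,0,0,0,0.1],[-1,0,5.5,0,0,0,0.1],[-1.2,0,6.5,0,0,0,0.1],[-1.2,0,6.9,0,0,0,0.1],[-1.2,0,6.9,0,0,0,0.1]]'
```

```text
clock: 20.7
ee_pos: [0.4202, -0.2558, 0.0229]
tool_rot: [-2.161, -2.101, -0.189]
ft_force: [-0.7, 0.6, -1.1]
finger_gap: 0.189
gripper_force: 60.0
```

```bash
python3 -m jog '[[0,0,0.5,0,0,0,0.1],[0,0,0.5,0,0,0,0.2],[0,0,0.5,0,0,0,0.3],[0,0,0.5,0,0,0,0.45],[0,0,0.5,0,0,0,0.6],[0,0,0.5,0,0,0,0.6],[0,0,0.5,0,0,0,0.6],[4,0,-22,0,0,0,0.6],[8,0,-46,0,0,0,0.6],[16,0,-90,0,0,0,0.6],[23,0,-130,0,0,0,0.6],[23,0,-130,0,0,0,0.6]]'; python3 - <<'E'
from h import *
cap('top','t5');cap('scene','s5')
a=cv2.resize(cv2.imread('pics/t5.png')[270:350,135:485],None,fx=2,fy=2,interpolation=cv2.INTER_CUBIC)
b=cv2.resize(cv2.imread('pics/s5.png')[180:380,220:500],None,fx=2.1,fy=2.1,interpolation=cv2.INTER_CUBIC)
b=cv2.copyMakeBorder(b,0,0,0,700-b.shape[1],cv2.BORDER_CONSTANT)
cv2.imwrite('pics/v5.png',np.vstack([a,b])); print(arm.get_obs())
E
```

```text
clock: 22.2
ee_pos: [0.4214, -0.2563, 0.1571]
tool_rot: [-2.165, -2.103, -0.19]
ft_force: [-0.2, -0.6, -0.8]
finger_gap: 0.602
gripper_force: 0.0
{'clock': 22.3, 'joints': array([ 1.230349  ,  0.69397866, -1.05684621,  2.0973073 ,  0.60609637,
        0.80339747, -0.20876815]), 'joint_velocities': array([-0.01146309,  0.02102362,  0.01690598,  0.01026845,  0.00301401,
       -0.00142748,  0.00032675]), 'joint_efforts': array([ 1.68068558e-01, -6.10271144e+01, -1.50975931e+01, -1.62285894e+01,
       -6.50934745e-01, -1.35753988e-01,  4.31770307e-02]), 'ee_pos': array([ 0.41992406, -0.25616182,  0.1546343 ]), 'tool_rot': array([-2.16242289, -2.10041785, -0.18816607]), 'ft_force': array([0.55407994, 0.14747513, 0.44758025]), 'ft_torque': array([-0.17360979, -0.10147952, -0.02173779]), 'gripper_force': 0.0, 'finger_gap': 0.6011436104136841}
```

View pics/v5.png

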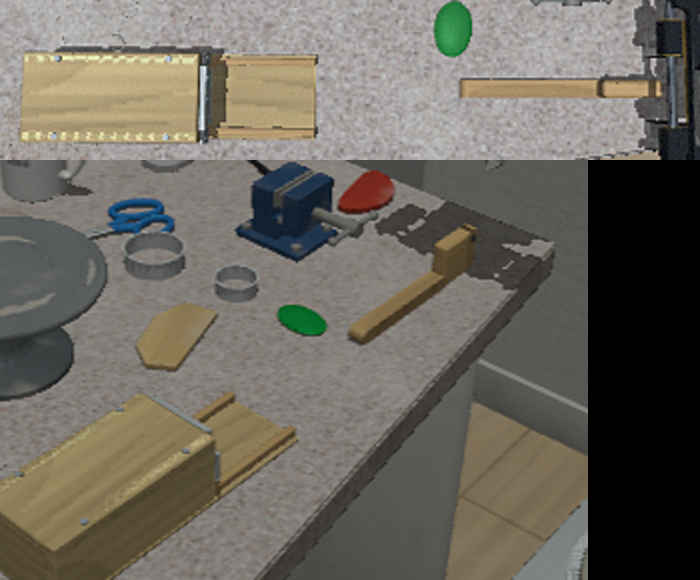

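The stick lies flat and well clear of the runway, the flap is closed, the other things haven't moved and the gripper is free. Handing in.

```bash
python3 -c "
from plant import arm
print(arm.hand_in())"
```

```text
the job is handed in; nothing more can be done
None
```

I handed the job in at about 22 s: the stick pushed the tray home (about 14 N at the wrist), the flap closed behind it, and the stick lies flat, clear of the box and runway; no verdict came back.

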